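Fetch the brass leaf from behind the jars

ROBOT

A 7-joint arm with a two-finger parallel gripper is mounted at the origin on the work surface. World frame = base frame: x ahead of the robot, y to its left, z up, the work surface at z = 0. Lengths are in m, angles in rad, forces in N, time in s.
With the tool pointing down it reaches from about 0.4 to 0.85 m from the base axis. Payload 6.9 kg.
Tool frame: the origin (TCP) lies midway between the tips of the shut fingers; the grasp point (between the pads) lies r.grasp_offset behind it (r.grasp_offset is the distance from the TCP to the grasp point, in m); z points along the fingers, y is the line along which they close (so a half turn about z gives the same grasp; the last joint's range is limited). The gripper opens to 85 mm and grips with 20 to 120 N. Pads are 22 mm wide; open, the fingers measure 114 mm over their backs; the gripper's body (76 mm by 85 mm) begins 54 mm behind the grasp point. The pads swing forward as they close: fully open they stand 13 mm farther back than shut.
Start: joints at [0.105, 0.507, -0.238, 1.5, 0.126, 1.149, -0.155], TCP at [0.625, -0, 0.231] pointing down, gripper open.
Joint ranges: [-3.08, 3.08], [-0.24, 2.05], [-1.43, 1.35], [0, 2.5], [-1.52, 4.66], [0.17, 1.96], [-2.89, 2.89]. Speed limits (rad/s): [2.39, 2.39, 3.14, 3.14, 3.14, 3.14, 3.14].

INTERFACE

Orientations are given as [roll, pitch, yaw] about the fixed x, y, z axes, in that order (R = Rz(yaw) Ry(pitch) Rx(roll)).
In Python, from station import readout, optics, workorder, r gives the robot as it stands.
- The arm moves only by the tool play_rows, never from a script. Its argument "plan" is a list that holds one entry, the list of rows, each a list of 5 numbers: the shift along the tool's x, y, z as a fraction of full scale, then the turn about the tool's z as a fraction of full scale, then the closure in counts, from 0 (fully open) to 255 (shut). A call has 1 to 8 rows; each row shifts and turns the commanded pose from where the row before left it, along the tool's axes as they then stand; what a row does not reach is not made up. Full scale, the value 1, is 25 mm for a shift and 0.12 rad for a turn. A row lasts 1/10 s, in which the tool goes at most 50 mm and 8.59 degrees, less where a joint would pass 70% of its speed; a pose out of reach is approached as far as the arm can. A call with a number of a shift or a turn outside -1 to 1 is refused whole. A call with a gripper value outside its range is refused whole. The fingers move at their own pace and stop on an object; "newtons" is the grip in N (left out, the last holds). Time passes only in rows, so rows that do not move let the fingers close. It gives the time, the measured TCP pose, the force, the opening and the grip force at its end, in the units of the state.
- readout.get_state(): the state, without advancing time (a new reading comes with each control period).
- optics.snapshot(name): name is "scene" or "side" or "wrist"; returns a dict with "img" (420x560x3 uint8, red, green, blue), "vfov" (degrees; the focal length in pixels is half the picture's height over the tangent of half this angle, whatever the lens; pixels are square), "cx", "cy" (the principal point, pixels), "origin" and "rotation" of the camera in the world; the wrist camera has in their place "hand_eye" (4x4, takes a point from camera to tool coordinates, whose origin is the TCP and whose axes are the flange's). Camera axes: x right, y up, looking along -z (the intrinsics and any distortion apply to the point x, -y, -z); pixel columns grow to the right and rows downward; lengths in m; the calibration is good to about 2 mm. A picture is of the moment at which its call begins: read the wrist's pose just before it. There is no depth.
- workorder.sign_off(): hands the job in; it is judged then, once.
The state is a dict: "t": time; "joints": joint angles; "dq": joint speeds; "tau": joint torques, N m; "tcp_pos": TCP position; "orientation": TCP orientation; "contact_force": force on the tool from outside, world axes, zero at the start; "ft_torque": the same for the moment, N m; "opening": finger opening in m; "finger_force": force on a finger pad.
Only numpy, scipy, OpenCV 4.12 (cv2) and the standard library are available. Lean on these libraries where they do the work, as an engineer would, in place of code of your own. Each camera call takes 0.05 s, during which the arm holds its last target. There are 200 camera calls.

TASK

The brass leaf on its wooden block is at the back of the wooden tray, shut in by three containers. First clear all three containers from the tray and stand them on the grey rubber mat; only then fetch the leaf block and stand it on the black round stand, wholly inside the inlaid brass ring; with the leaf there, put each container back in the tray, standing wholly on the round pad of its own colour. Knock none of them over, and leave the hammer as it lies.

Things in the scene. Friction and masses are not known exactly. Their poses are not given: they have to be found in the camera images.
- blue_tin: Blue round tin with a flat blue lid, upright, loose, about 0.25 kg. Diameter 54 mm (lid 55 mm), height 100 mm. Origin: centre of its underside, z up. Stands at the start on the blue pad in the tray.
- orange_jar: Amber glass jar with an orange screw cap, upright, loose, about 0.28 kg. Body diameter 52 mm, straight up to 85 mm, then narrowing to the cap, diameter 44 mm; total height 105 mm. Origin: centre of its underside, z up. Stands at the start on the orange pad.
- green_tin: Green round tin with a brass band round it and a green lid with a small knob, upright, loose, about 0.25 kg. Diameter 56 mm, straight up to 94 mm, knob top at 106 mm. Origin: centre of its underside, z up. Stands at the start on the green pad.
- leaf_block: Brass leaf ornament fixed on a round pale wooden block, loose, about 0.15 kg. Block diameter 46 mm, height 24 mm; the leaf rises to 32 mm. Grip the block. Origin: centre of its underside, z up. Starts on the tray floor behind (farther from the robot than) the row of containers, 10 to 30 mm from the nearest.
- blue_pad: Blue round pad, diameter 80 mm, 3 mm thick, fixed in the tray. Place of the blue tin. Origin: centre of its underside, on the tray floor, 12 mm above the table. The three pads stand in a row, 88 mm apart, in varying order; each pad's x points across the row to the back of the tray (away from the robot), z up.
- orange_pad: Orange round pad, otherwise like the blue pad. Place of the orange jar. The tray is fixed, dark wood, 190 mm deep (pads' x) by 290 mm wide, floor 12 mm thick; back and side rims are 8 mm thick and rise to 26 mm above the table; the front is open. The tray's centre lies 40 mm behind the middle pad.
- green_pad: Green round pad, otherwise like the blue pad. Place of the green tin.
- side_mat: Grey rubber mat lying on the table to one side of the tray, 270 mm (its x) by 120 mm (its y), 4 mm thick, fixed. Origin: centre of its underside. The side area for the containers while they are out of the tray: it takes three in a row along its x.
- stand: Black round cast-iron stand with a dark red-brown flat top, fixed, diameter 160 mm at the top, 60 mm high, on the other side of the tray from the mat. A brass ring is inlaid flush round its centre, inner diameter 74 mm. Place of the leaf block. Origin: centre of its underside.
- hammer: Bystander: hammer lying loose on the table beyond the tray. Leave it.

How it is judged:
On the way, in this order (a step that is already met when the one before it is completed fails the run):
1. all three containers stand released on the grey rubber mat (centre over the mat), the leaf block still in its place in the tray (z of blue_tin in the frame of side_mat between -0.002 and 0.012 m and x of blue_tin in the frame of side_mat between -0.135 and 0.135 m and y of blue_tin in the frame of side_mat between -0.06 and 0.06 m and linear speed of each of blue_tin, orange_jar, green_tin below 0.03 m/s and angle between each of blue_tin, orange_jar, green_tin's own z axis and vertical below 0.12 rad and contact force between the fingers and blue_tin below 0.1 N and z of orange_jar in the frame of side_mat between -0.002 and 0.012 m and x of orange_jar in the frame of side_mat between -0.135 and 0.135 m and y of orange_jar in the frame of side_mat between -0.06 and 0.06 m and contact force between the fingers and orange_jar below 0.1 N and z of green_tin in the frame of side_mat between -0.002 and 0.012 m and x of green_tin in the frame of side_mat between -0.135 and 0.135 m and y of green_tin in the frame of side_mat between -0.06 and 0.06 m and contact force between the fingers and green_tin below 0.1 N and distance of leaf_block from where it was at the start of the episode below 0.04 m), for 0.2 s.
2. the leaf block stands released on the stand inside the ring, all three containers still on the mat (horizontal distance between leaf_block and stand below 0.015 m and z of leaf_block in the frame of stand between 0.055 and 0.066 m and linear speed of each of leaf_block, blue_tin, orange_jar, green_tin below 0.03 m/s and angle between each of leaf_block, blue_tin, orange_jar, green_tin's own z axis and vertical below 0.12 rad and contact force between each of the fingers, the fingers and blue_tin below 0.1 N and contact force between each of the fingers, the fingers and orange_jar below 0.1 N and contact force between each of the fingers, the fingers and green_tin below 0.1 N and contact force between the fingers and leaf_block below 0.1 N and z of blue_tin in the frame of side_mat between -0.002 and 0.012 m and x of blue_tin in the frame of side_mat between -0.135 and 0.135 m and y of blue_tin in the frame of side_mat between -0.06 and 0.06 m and z of orange_jar in the frame of side_mat between -0.002 and 0.012 m and x of orange_jar in the frame of side_mat between -0.135 and 0.135 m and y of orange_jar in the frame of side_mat between -0.06 and 0.06 m and z of green_tin in the frame of side_mat between -0.002 and 0.012 m and x of green_tin in the frame of side_mat between -0.135 and 0.135 m and y of green_tin in the frame of side_mat between -0.06 and 0.06 m), for 0.2 s.
3. every container stands released on the pad of its own colour (horizontal distance between blue_tin and blue_pad below 0.014 m and z of blue_tin in the frame of blue_pad between -0.002 and 0.008 m and linear speed of each of blue_tin, orange_jar, green_tin below 0.03 m/s and angle between each of blue_tin, orange_jar, green_tin's own z axis and vertical below 0.12 rad and horizontal distance between orange_jar and orange_pad below 0.014 m and z of orange_jar in the frame of orange_pad between -0.002 and 0.008 m and horizontal distance between green_tin and green_pad below 0.014 m and z of green_tin in the frame of green_pad between -0.002 and 0.008 m and contact force between the fingers and blue_tin below 0.1 N and contact force between the fingers and orange_jar below 0.1 N and contact force between the fingers and green_tin below 0.1 N and contact force between the fingers and leaf_block below 0.1 N), for 0.2 s.
At the end, for the whole second after the job is handed in: The leaf block stands upright on the stand within 15 mm of its centre, and each container stands upright on the pad of its own colour within 14 mm of the pad's centre; all released and at rest (all of step 3 and horizontal distance between leaf_block and stand below 0.015 m and z of leaf_block in the frame of stand between 0.055 and 0.066 m and linear speed of leaf_block below 0.03 m/s and angle between leaf_block's own z axis and vertical below 0.12 rad); the robot touches nothing.
It fails at once if the blue tin is tipped over (angle between blue_tin's own z axis and vertical above 0.7 rad).
It fails at once if the orange jar is tipped over (angle between orange_jar's own z axis and vertical above 0.7 rad).
It fails at once if the green tin is tipped over (angle between green_tin's own z axis and vertical above 0.7 rad).
It fails at once if the leaf block is tipped over (angle between leaf_block's own z axis and vertical above 0.7 rad).
It fails at once if the hammer is moved by more than 30 mm (distance of hammer from where it was at the start of the episode above 0.03 m).
It also fails if it takes over 138 s, if anything falls off the work surface, if the arm or the gripper's body presses on something with over 40 N, if the wrist force passes 120 N, or if a joint passes its speed limit or range.

## Working session

There is one attempt and no reset: what is moved stays moved. The work goes in short steps, Python scripts to look and compute and a tool call to move; the robot and the scene stay as the last step left them, time stands still between calls to the robot, and variables do not carry over. Pictures are saved under pics/ and viewed, at most 14 in all, crops included, and the job is handed in when it is done.

Besides the shell and the picture viewer there is one more tool, called after "Emit:" as a command line: name --argument value ..., lists and objects as JSON in quotes. play_rows: Moves the arm, as the interface text tells. Shift numbers are shares of 25 mm and turn numbers shares of 0.12 rad, none past 1 either way. Its arguments: {"type":"object","properties":{"plan":{"type":"array","items":{"type":"array","items":{"type":"array","items":{"type":"number"}}}},"newtons":{"type":"number"}},"required":["plan"]}

```bash
mkdir -p pics; ls; python3 - <<'E'
from station import readout, optics, r
import cv2,numpy as np
s=readout.get_state();print(s, r.grasp_offset)
ims=[]
for n in ["scene","side"]:
    o=optics.snapshot(n);cv2.imwrite(f"pics/{n}0.png",o["img"][:,:,::-1]);print({k:(v if k!='img' else 0) for k,v in o.items()})
E
```

```text
pics
{'t': 0.0, 'joints': array([ 0.10551047,  0.50832945, -0.2375094 ,  1.50115132,  0.12568693,
        1.14890321, -0.15479912]), 'dq': array([ 4.22440581e-04,  1.74229997e-03,  5.51112441e-04, -1.02911424e-03,
       -1.43091704e-03, -1.93265079e-03, -4.83107945e-05]), 'tau': array([ 1.19726570e-03, -6.20588279e+01, -2.18696728e+00, -2.49655455e+01,
        1.23123583e-02,  1.21321963e-02,  2.04169703e-05]), 'tcp_pos': array([ 6.24485554e-01, -8.94186391e-05,  2.30427973e-01]), 'orientation': array([-3.13978872e+00,  3.26493210e-05,  1.57078738e+00]), 'contact_force': array([-0.63700487,  0.71186404, -0.00341822]), 'ft_torque': array([0.06196835, 0.0094329 , 0.03357784]), 'finger_force': 0.0, 'opening': 0.08566825829009606} 0.0187
{'img': 0, 'vfov': 52.65137678236069, 'cx': 275.98766146883884, 'cy': 214.28050789250688, 'origin': array([ 0.99758782, -0.4455976 ,  0.61632584]), 'rotation': array([0.75413588, 0.00597756, 0.64838978])}
{'img': 0, 'vfov': 52.15439594770038, 'cx': 271.0422917484452, 'cy': 206.92418860817725, 'origin': array([0.19167873, 0.46137698, 0.7349997 ]), 'rotation': array([ 0.76029697, -0.00314028, -2.35269272])}
```

View pics/scene0.png

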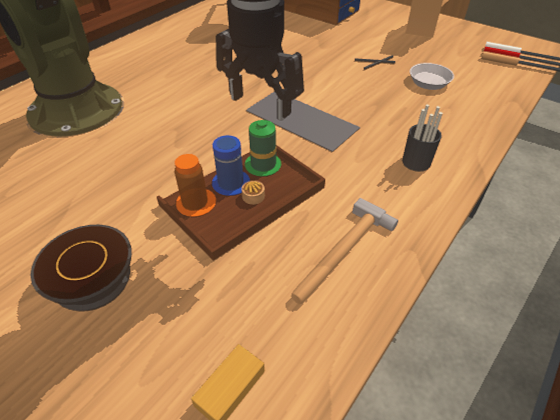

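View pics/side0.png

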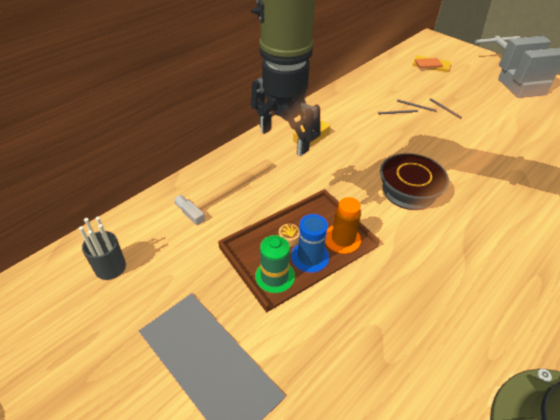

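The scene view shows the orange cap at about (188,160), blue lid (228,143), green knob (262,125), leaf (253,190), ring centre (81,260) and mat (302,120). The side view shows green (275,242), blue (313,225), orange (348,207), leaf (289,233), ring (414,174) and mat (210,360). Next I rectify both views onto height planes and intersect the colour masks.

```bash
cat > h.py <<'E'
from station import readout, optics, r
import cv2,numpy as np
from scipy.spatial.transform import Rotation as R
X0,Y0,S=0.2,-0.6,1000.  # metric map: row=(x-X0)*S, col=(y-Y0)*S
def cam(n):
    s=readout.get_state(); o=optics.snapshot(n); h,w=o["img"].shape[:2]
    f=h/2/np.tan(np.radians(o["vfov"])/2); K=np.array([[f,0,o["cx"]],[0,f,o["cy"]],[0,0,1]])
    if "hand_eye" in o:
        T=np.eye(4);T[:3,:3]=R.from_euler('xyz',s["orientation"]).as_matrix();T[:3,3]=s["tcp_pos"];T=T@o["hand_eye"]
        Rc,c=T[:3,:3],T[:3,3]
    else: Rc,c=R.from_euler('xyz',o["rotation"]).as_matrix(),o["origin"]
    Rc=Rc@np.diag([1,-1,-1]) # opencv axes
    return dict(img=o["img"],P=K@np.c_[Rc.T,-Rc.T@c],K=K,R=Rc,c=c,o=o)
def rect(C,z,img=None):
    "world plane z -> metric map"
    P=C["P"]; H=np.c_[P[:,0],P[:,1],P[:,2]*z+P[:,3]]
    A=np.array([[0,1/S,X0],[1/S,0,Y0],[0,0,1]])
    return cv2.warpPerspective(C["img"] if img is None else img,H@A,(1100,800),flags=cv2.WARP_INVERSE_MAP|cv2.INTER_LINEAR)
def ray(C,u,v,z):
    d=C["R"]@np.linalg.inv(C["K"])@[u,v,1]; return C["c"]+d*(z-C["c"][2])/d[2]
HSV=dict(blue=((105,120,40),(125,255,255)),green=((45,120,25),(85,255,255)),orange=((3,215,90),(13,255,255)),brass=((14,90,90),(30,255,255)))
def mask(img,c):
    return cv2.inRange(cv2.cvtColor(img,cv2.COLOR_RGB2HSV),*HSV[c])
def blobs(m,amin=200):
    n,l,st,ce=cv2.connectedComponentsWithStats((m>127).astype(np.uint8))
    for i in range(1,n):
        if st[i,4]>=amin:
            pts=np.argwhere(l==i)[:,::-1].astype(np.float32); (cx,cy),rad=cv2.minEnclosingCircle(pts)
            yield dict(area=int(st[i,4]),cen=(ce[i][1]/S+X0,ce[i][0]/S+Y0),mec=(cy/S+X0,cx/S+Y0),rad=rad)
E
python3 - <<'E'
from h import *
A,B=cam("scene"),cam("side")
f=lambda p:np.round(p,4).tolist()
for c,zt in (("blue",.115),("orange",.12),("green",.105)):
    for z in (.015,zt):
        m=cv2.bitwise_and(rect(A,z,mask(A["img"],c)),rect(B,z,mask(B["img"],c)))
        for b in blobs(m,400): print(c,z,b["area"],f(b["cen"]),f(b["mec"]),round(b["rad"]))
g=lambda C:cv2.inRange(cv2.cvtColor(C["img"],cv2.COLOR_RGB2HSV),(0,0,60),(179,40,150))
m=cv2.bitwise_and(rect(A,.004,g(A)),rect(B,.004,g(B)))
cs,_=cv2.findContours(g(B),cv2.RETR_EXTERNAL,cv2.CHAIN_APPROX_NONE)
for k in cs:
    if cv2.contourArea(k)>4000:
        p=np.array([ray(B,*q[0],.004)[:2] for q in k],np.float32); print("mat",cv2.minAreaRect(p*1000))
# ring and leaf from hand picked pixels
print("ring",f(ray(A,81.5,260,.06)),f(ray(B,414,174.5,.06)))
print("leaf",f(ray(A,253,188,.04)),f(ray(B,289,232,.04)))
W=cam("wrist");print(W["o"]["hand_eye"].round(4),W["c"],W["K"][0])
cv2.imwrite("pics/w0.png",W["img"][:,:,::-1])
E
```

```text
blue 0.015 1044 [0.5205, -0.0014] [0.5189, 0.012] 38
blue 0.115 1911 [0.5221, 0.0186] [0.5206, 0.019] 27
green 0.015 485 [0.5127, 0.0861] [0.5145, 0.0875] 25
green 0.015 695 [0.5584, 0.0844] [0.557, 0.087] 26
green 0.105 2489 [0.5354, 0.1105] [0.5354, 0.1108] 30
mat ((495.7421875, 311.39630126953125), (117.62309265136719, 266.1697082519531), 87.7306137084961)
ring [0.4863, -0.3041, 0.06] [0.4848, -0.3047, 0.06]
leaf [0.5884, 0.0134, 0.04] [0.5804, 0.0187, 0.04]
[[-7.000e-04  9.592e-01  2.828e-01  7.110e-02]
 [ 1.000e+00  5.000e-04  8.000e-04 -1.300e-03]
 [ 6.000e-04  2.828e-01 -9.592e-01 -1.428e-01]
 [ 0.000e+00  0.000e+00  0.000e+00  1.000e+00]] [0.62358776 0.07104937 0.37356723] [320.88136373   0.         278.61127082]
```

View pics/w0.png

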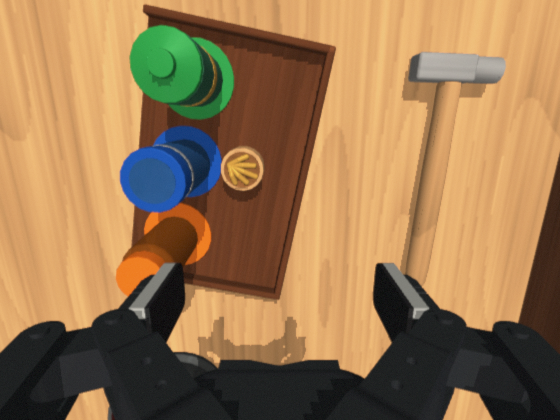

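The wrist view shows the green knob at (162,64), blue lid centre (154,180), orange cap (140,277), leaf block (242,169) and the hammer at right. The tray is turned about 12°.

```bash
python3 - <<'E'
from h import *
W=cam("wrist");A=cam("scene");B=cam("side");f=lambda p:np.round(p,4).tolist()
print("blue",f(ray(W,154,180,.115)),"green",f(ray(W,162,64,.12)),"orange",f(ray(W,140,277,.12)),"leaf",f(ray(W,242,169,.036)))
print("scene/side: or",f(ray(A,188,162,.12)),f(ray(B,348,206,.12)),"gr",f(ray(A,262,124.5,.121)),f(ray(B,275,240,.121)),"bl",f(ray(A,228,144,.115)),f(ray(B,314,222,.115)))
for p in [(145,8),(333,47),(278,298)]: print("rim",f(ray(W,*p,.026)))
E
```

```text
blue [0.5212, 0.0197, 0.115] green [0.5385, 0.1064, 0.12] orange [0.5013, -0.0659, 0.12] leaf [0.5844, 0.0158, 0.036]
scene/side: or [0.5069, -0.0677, 0.12] [0.4999, -0.0625, 0.12] gr [0.5432, 0.103, 0.121] [0.54, 0.1026, 0.121] bl [0.5251, 0.0203, 0.115] [0.5219, 0.0138, 0.115]
rim [0.4958, 0.1687, 0.026]
rim [0.6767, 0.1347, 0.026]
rim [0.6222, -0.1454, 0.026]
```

Emit:
play_rows --plan '[[[0.84,-0.68,0,0,0],[0.84,-0.68,0,0,0],[0.84,-0.68,0,0,0],[0.84,-0.67,0,0,0],[0.84,-0.67,0,0,0],[0,0,0,0,0],[0,0,0,0,0]]]' --newtons 30

```text
t: 1.1
tcp_pos: [0.5405, 0.1052, 0.2316]
orientation: [3.141, 0.0, 1.572]
contact_force: [-0.1, -0.3, -0.0]
opening: 0.0852
finger_force: 0.0
```

Emit:
play_rows --plan '[[[0,0,1,0,0],[0,0,1,0,0],[0,0,1,0,0],[0,0,1,0,0],[0,0,1,0,0],[0,0,0.8,0,0],[0,0,0.6,0,0],[0,0,0,0,0]]]'

```text
t: 1.9
tcp_pos: [0.54, 0.1033, 0.0691]
orientation: [-3.138, 0.001, 1.569]
contact_force: [1.0, 0.4, -0.3]
opening: 0.0854
finger_force: 0.0
```

Emit:
play_rows --plan '[[[0,0,0,0,255],[0,0,0,0,255],[0,0,0,0,255],[0,0,0,0,255],[0,0,0,0,255],[0,0,0,0,255],[0,0,0,0,255],[0,0,0,0,255]]]'

```text
t: 2.7
tcp_pos: [0.5411, 0.105, 0.0723]
orientation: [3.14, -0.0, 1.571]
contact_force: [-1.0, -0.6, 7.0]
opening: 0.0554
finger_force: 31.6
```

Emit:
play_rows --plan '[[[0,0,-0.5,0,255],[0,0,-1,0,255],[0,0,-1,0,255],[0,0,-1,0,255],[0,0,-1,0,255],[0,0,-1,0,255],[0,0,-0.5,0,255],[0,0,0,0,255]]]'

```text
t: 3.5
tcp_pos: [0.5413, 0.1053, 0.2238]
orientation: [3.138, -0.001, 1.571]
contact_force: [-0.1, -0.1, -2.3]
opening: 0.0554
finger_force: 32.7
```

Emit:
play_rows --plan '[[[0.6,0.2,0,0,255],[1,0.2,0,0,255],[1,0.2,0,0,255],[1,0.2,0,0,255],[1,0.2,0,0,255],[1,0.2,0,0,255],[1,0.2,0,0,255],[1,0.2,0,0,255]]]'

```text
t: 4.3
tcp_pos: [0.5798, 0.2971, 0.2196]
orientation: [-3.139, 0.001, 1.572]
contact_force: [-0.5, -0.4, -2.0]
opening: 0.0549
finger_force: 32.7
```

Emit:
play_rows --plan '[[[1,0.12,0,0,255],[0.6,0,0,0,255],[0,0,0.5,0,255],[0,0,1,0,255],[0,0,1,0,255],[0,0,1,0,255],[0,0,1,0,255],[0,0,0,0,255]]]'

```text
t: 5.1
tcp_pos: [0.5812, 0.3316, 0.1039]
orientation: [-3.135, 0.005, 1.57]
contact_force: [0.6, 0.1, -2.8]
opening: 0.0553
finger_force: 32.7
```

Emit:
play_rows --plan '[[[0,0,0.9,0,255],[0,0,0.5,0,255],[0,0,0.25,0,255],[0,0,0.15,0,255],[0,0,0,0,255],[0,0,0,0,255]]]'

```text
t: 5.7
tcp_pos: [0.5839, 0.3352, 0.0646]
orientation: [3.141, -0.001, 1.571]
contact_force: [-0.4, 0.1, -2.4]
opening: 0.0551
finger_force: 32.8
```

Emit:
play_rows --plan '[[[0,0,0.08,0,255],[0,0,0.06,0,255],[0,0,0,0,255],[0,0,0,0,255]]]'

```text
t: 6.1
tcp_pos: [0.5838, 0.3355, 0.0614]
orientation: [3.14, -0.001, 1.571]
contact_force: [-2.2, -1.2, 6.2]
opening: 0.0555
finger_force: 33.0
```

Emit:
play_rows --plan '[[[0,0,0,0,0],[0,0,0,0,0],[0,0,0,0,0],[0,0,0,0,0],[0,0,-0.5,0,0],[0,0,-1,0,0],[0,0,-1,0,0],[0,0,-1,0,0]]]'

```text
t: 6.9
tcp_pos: [0.5835, 0.3351, 0.1496]
orientation: [3.141, -0.0, 1.571]
contact_force: [0.5, 0.7, -0.0]
opening: 0.0855
finger_force: 0.0
```

Emit:
play_rows --plan '[[[0,0,-1,0,0],[0,0,-1,0,0],[-0.9,-0.2,-0.9,0,0],[-1,-0.2,0,0,0],[-1,-0.2,0,0,0],[-1,-0.2,0,0,0],[-1,-0.2,0,0,0],[-1,-0.2,0,0,0]]]'

```text
t: 7.7
tcp_pos: [0.5532, 0.1865, 0.2213]
orientation: [3.141, -0.0, 1.571]
contact_force: [0.4, -0.2, 0.4]
opening: 0.0857
finger_force: 0.0
```

Emit:
play_rows --plan '[[[-1,-0.2,0,0,0],[-1,-0.2,0,0,0],[-1,-0.2,0,0,0],[-1,-0.2,0,0,0],[-1,-0.2,0,0,0],[-1,-0.2,0,0,0],[-0.74,-0.07,0,0,0],[0,0,0,0,0]]]'

```text
t: 8.5
tcp_pos: [0.5216, 0.0158, 0.2212]
orientation: [3.141, 0.002, 1.566]
contact_force: [-0.2, 0.5, -0.6]
opening: 0.0855
finger_force: 0.0
```

Emit:
play_rows --plan '[[[0,0,1,0,0],[0,0,1,0,0],[0,0,1,0,0],[0,0,1,0,0],[0,0,1,0,0],[0,0,0.6,0,0],[0,0,0.36,0,0],[0,0,0,0,255]]]'

```text
t: 9.3
tcp_pos: [0.5215, 0.0199, 0.0707]
orientation: [-3.14, -0.0, 1.572]
contact_force: [0.0, -1.0, -0.1]
opening: 0.0731
finger_force: 0.0
```

Emit:
play_rows --plan '[[[0,0,0,0,255],[0,0,0,0,255],[0,0,0,0,255],[0,0,0,0,255],[0,0,0,0,255],[0,0,0,0,255]]]'

```text
t: 9.9
tcp_pos: [0.5222, 0.0193, 0.0722]
orientation: [3.14, -0.0, 1.571]
contact_force: [-2.1, 0.7, 6.1]
opening: 0.0537
finger_force: 31.9
```

Emit:
play_rows --plan '[[[0,0,-0.5,0,255],[0,0,-1,0,255],[0,0,-1,0,255],[0,0,-1,0,255],[0,0,-1,0,255],[0,0,-1,0,255],[0,0,-0.5,0,255],[0.44,0,0,0,255]]]'

```text
t: 10.7
tcp_pos: [0.5226, 0.0285, 0.223]
orientation: [3.138, 0.001, 1.568]
contact_force: [-0.4, -0.7, -2.5]
opening: 0.0545
finger_force: 32.7
```

Emit:
play_rows --plan '[[[1,-0.1,0,0,255],[1,-0.1,0,0,255],[1,-0.1,0,0,255],[1,-0.1,0,0,255],[1,-0.1,0,0,255],[1,-0.1,0,0,255],[1,-0.1,0,0,255],[1,-0.1,0,0,255]]]'

```text
t: 11.5
tcp_pos: [0.5006, 0.2315, 0.2199]
orientation: [-3.14, 0.001, 1.571]
contact_force: [0.2, -0.1, -2.2]
opening: 0.0541
finger_force: 32.7
```

Emit:
play_rows --plan '[[[1,-0.1,0,0,255],[0.9,-0.1,0,0,255],[0.5,-0.02,0,0,255],[0,0,0.5,0,255],[0,0,1,0,255],[0,0,1,0,255],[0,0,1,0,255],[0,0,1,0,255]]]'

```text
t: 12.3
tcp_pos: [0.4961, 0.2878, 0.1066]
orientation: [-3.141, 0.002, 1.569]
contact_force: [-0.4, 0.2, -2.5]
opening: 0.0543
finger_force: 32.7
```

Emit:
play_rows --plan '[[[0,0,1,0,255],[0,0,0.5,0,255],[0,0,0.25,0,255],[0,0,0.12,0,255],[0,0,0,0,255],[0,0,0,0,255]]]'

```text
t: 12.9
tcp_pos: [0.4968, 0.2903, 0.0629]
orientation: [3.14, -0.001, 1.571]
contact_force: [0.0, -0.2, -2.1]
opening: 0.0539
finger_force: 32.7
```

Emit:
play_rows --plan '[[[0,0,0.07,0,255],[0,0,0.03,0,255],[0,0,0,0,255],[0,0,0,0,0],[0,0,0,0,0],[0,0,0,0,0],[0,0,0,0,0],[0,0,-0.47,0,0]]]'

```text
t: 13.7
tcp_pos: [0.4954, 0.2894, 0.0704]
orientation: [-3.139, 0.002, 1.571]
contact_force: [-0.3, -0.4, 0.3]
opening: 0.0857
finger_force: 0.0
```

Emit:
play_rows --plan '[[[0,0,-1,0,0],[0,0,-1,0,0],[0,0,-1,0,0],[0,0,-1,0,0],[0,0,-1,0,0],[-1,0,-1,0,0],[-1,0.1,0,0,0],[-1,0.1,0,0,0]]]'

```text
t: 14.5
tcp_pos: [0.5015, 0.2145, 0.2231]
orientation: [3.139, -0.001, 1.572]
contact_force: [-0.1, -0.6, -0.1]
opening: 0.0853
finger_force: 0.0
```

Emit:
play_rows --plan '[[[-1,0.08,0,0,0],[-1,0,0,0,0],[-1,0,0,0,0],[-1,0,0,0,0],[-1,0,0,0,0],[-1,0,0,0,0],[-1,0,0,0,0],[-1,0,0,0,0]]]'

```text
t: 15.3
tcp_pos: [0.5031, 0.0141, 0.2222]
orientation: [3.141, -0.0, 1.571]
contact_force: [1.3, -0.6, 0.3]
opening: 0.0854
finger_force: 0.0
```

Emit:
play_rows --plan '[[[-1,0,0,0,0],[-1,0,0,0,0],[-0.8,0,0,0,0],[-0.44,0,0,0,0],[0,0,0,0,0],[0,0,0,0,0]]]'

```text
t: 15.9
tcp_pos: [0.5033, -0.065, 0.2216]
orientation: [3.141, -0.001, 1.571]
contact_force: [-1.1, 0.3, 0.6]
opening: 0.0852
finger_force: 0.0
```

Emit:
play_rows --plan '[[[0,0,1,0,0],[0,0,1,0,0],[0,0,1,0,0],[0,0,1,0,0],[0,0,1,0,0],[0,0,1,0,0],[0,0,0.4,0,0],[0,0,0,0,255]]]'

```text
t: 16.7
tcp_pos: [0.5026, -0.0647, 0.0603]
orientation: [-3.139, -0.001, 1.573]
contact_force: [-0.2, 0.1, 0.1]
opening: 0.0731
finger_force: 0.0
```

Emit:
play_rows --plan '[[[0,0,0,0,255],[0,0,0,0,255],[0,0,0,0,255],[0,0,0,0,255],[0,0,0,0,255],[0,0,0,0,255]]]'

```text
t: 17.3
tcp_pos: [0.5035, -0.0658, 0.0624]
orientation: [3.14, -0.0, 1.571]
contact_force: [-2.3, 1.3, 6.5]
opening: 0.0517
finger_force: 31.5
```

Emit:
play_rows --plan '[[[0,0,-0.4,0,255],[0,0,-1,0,255],[0,0,-1,0,255],[0,0,-1,0,255],[0,0,-1,0,255],[0,0,-1,0,255],[0.5,0,-1,0,255],[1,0,0,0,255]]]'

```text
t: 18.1
tcp_pos: [0.5049, -0.0304, 0.2251]
orientation: [3.135, 0.002, 1.566]
contact_force: [1.3, 0.1, -3.0]
opening: 0.051
finger_force: 32.7
```

Emit:
play_rows --plan '[[[1,-0.3,0,0,255],[1,-0.3,0,0,255],[1,-0.3,0,0,255],[1,-0.3,0,0,255],[1,-0.3,0,0,255],[1,-0.3,0,0,255],[1,-0.3,0,0,255],[1,-0.3,0,0,255]]]'

```text
t: 18.9
tcp_pos: [0.4427, 0.1722, 0.2219]
orientation: [3.141, 0.0, 1.57]
contact_force: [-0.2, -0.2, -4.0]
opening: 0.0513
finger_force: 32.7
```

Emit:
play_rows --plan '[[[1,-0.3,0,0,255],[1,-0.3,0,0,255],[1,-0.3,0,0,255],[1,-0.3,0,0,255],[1,-0.12,0,0,255],[1,0,0,0,255],[0.58,0,0,0,255],[0,0,0,0,255]]]'

```text
t: 19.7
tcp_pos: [0.4097, 0.3379, 0.2215]
orientation: [-3.141, -0.001, 1.573]
contact_force: [-0.8, -0.1, -4.2]
opening: 0.0512
finger_force: 32.7
```

Emit:
play_rows --plan '[[[0,0,1,0,255],[0,0,1,0,255],[0,0,1,0,255],[0,0,1,0,255],[0,0,1,0,255],[0,0,1,0,255],[0,0,0.5,0,255],[0,0,0.2,0,255]]]'

```text
t: 20.5
tcp_pos: [0.4103, 0.3346, 0.0529]
orientation: [-3.14, 0.002, 1.57]
contact_force: [0.1, 0.9, -3.2]
opening: 0.0511
finger_force: 32.7
```

Emit:
play_rows --plan '[[[0,0,0.08,0,255],[0,0,0.08,0,255],[0,0,0,0,255],[0,0,0,0,255]]]'

```text
t: 20.9
tcp_pos: [0.4107, 0.3362, 0.0514]
orientation: [3.14, -0.001, 1.571]
contact_force: [-2.9, -2.7, 6.7]
opening: 0.0512
finger_force: 33.3
```

Emit:
play_rows --plan '[[[0,0,0,0,0],[0,0,0,0,0],[0,0,0,0,0],[0,0,0,0,0],[0,0,-0.86,0,0],[0,0,-1,0,0],[0,0,-1,0,0],[0,0,-1,0,0]]]'

```text
t: 21.7
tcp_pos: [0.4101, 0.3359, 0.1472]
orientation: [-3.141, 0.0, 1.571]
contact_force: [0.2, 0.1, -0.2]
opening: 0.0853
finger_force: 0.0
```

Emit:
play_rows --plan '[[[0,0,-1,0,0],[0,0,-1,0,0],[-0.24,0,-1,0,0],[-1,0.4,0,0,0],[-1,0.4,0,0,0],[-1,0.4,0,0,0],[-1,0.4,0,0,0],[-1,0.4,0,0,0]]]'

```text
t: 22.5
tcp_pos: [0.4605, 0.2039, 0.2213]
orientation: [3.142, 0.0, 1.571]
contact_force: [0.6, 0.7, -0.7]
opening: 0.0853
finger_force: 0.0
```

Emit:
play_rows --plan '[[[-1,0.4,0,0,0],[-1,0.4,0,0,0],[-1,0.4,0,0,0],[-1,0.4,0,0,0],[-1,0.4,0,0,0],[-1,0.4,0,0,0],[-1,0.4,0,0,0],[-1,0.4,0,0,0]]]'

```text
t: 23.3
tcp_pos: [0.5405, 0.0039, 0.2212]
orientation: [-3.141, -0.0, 1.571]
contact_force: [0.3, -0.6, -0.3]
opening: 0.0852
finger_force: 0.0
```

Emit:
play_rows --plan '[[[-1,0.2,0,0,0],[0,0,0,0,0],[0,0,0,0,0],[0,0,0,0,0]]]'

```text
t: 23.7
tcp_pos: [0.545, -0.0188, 0.2212]
orientation: [-3.141, -0.001, 1.572]
contact_force: [-0.0, 0.8, -0.3]
opening: 0.0855
finger_force: 0.0
```

```bash
python3 - <<'E'
from h import *
W=cam("wrist");np.save("w1.npy",W["img"]);f=lambda p:np.round(p,4).tolist()
S_=cam("scene")
v=np.zeros((420,1120,3),np.uint8);v[:,:560]=W["img"];v[:,560:]=S_["img"]
cv2.imwrite("pics/w1.png",cv2.resize(v,(800,300))[:,:,::-1])
for c in ("blue","orange","green"):
    for b in blobs(rect(W,.015,mask(W["img"],c)),1500): print(c,b["area"],f(b["cen"]),f(b["mec"]),round(b["rad"],1))
for b in blobs(rect(W,.044,mask(W["img"],"brass")),100):
    if b["rad"]<40: print("brass",b["area"],f(b["cen"]),f(b["mec"]),round(b["rad"],1))
E
```

```text
blue 4927 [0.519, 0.02] [0.5189, 0.02] 39.9
orange 4859 [0.5021, -0.0659] [0.5021, -0.0662] 39.9
green 4978 [0.5362, 0.1062] [0.5361, 0.1064] 40.1
brass 2258 [0.3053, -0.3035] [0.3005, -0.3028] 38.8
brass 1354 [0.5821, 0.0169] [0.582, 0.0165] 23.1
brass 2171 [0.7823, -0.3029] [0.7865, -0.3024] 37.6
```

View pics/w1.png

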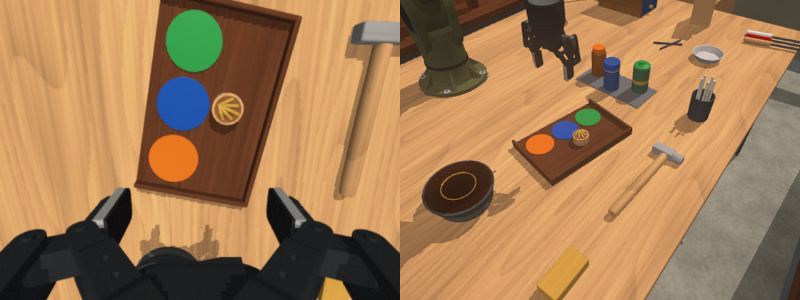

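The picture shows three clear pads, the leaf block still in place at (228,108), and the three containers upright on the mat. The pad circles all measure r = 40 mm, as they should. I go for the leaf.

Emit:
play_rows --plan '[[[0.72,0.76,0,0,60],[0.72,0.76,0,0,60],[0,0,0.5,0,60],[0,0,1,0,60],[0,0,1,0,60],[0,0,1,0,60],[0,0,1,0,60],[0,0,1,0,60]]]'

```text
t: 24.6
tcp_pos: [0.5825, 0.0163, 0.0826]
orientation: [-3.141, 0.0, 1.572]
contact_force: [-0.2, -0.1, 0.8]
opening: 0.0651
finger_force: 0.0
```

Emit:
play_rows --plan '[[[0,0,1,0,60],[0,0,0.8,0,60],[0,0,0.4,0,60],[0,0,0.2,0,60],[0,0,0,0,60],[0,0,0,0,60]]]'

```text
t: 25.2
tcp_pos: [0.5837, 0.0161, 0.0246]
orientation: [3.14, -0.0, 1.571]
contact_force: [0.9, 0.7, 0.6]
opening: 0.0654
finger_force: 0.0
```

Emit:
play_rows --plan '[[[0,0,0.2,0,60],[0,0,0.12,0,60],[0,0,0,0,255],[0,0,0,0,255],[0,0,0,0,255],[0,0,0,0,255],[0,0,0,0,255],[0,0,0,0,255]]]'

```text
t: 26.0
tcp_pos: [0.5834, 0.016, 0.016]
orientation: [3.141, 0.0, 1.571]
contact_force: [-0.6, 0.3, 4.0]
opening: 0.0449
finger_force: 30.9
```

Emit:
play_rows --plan '[[[0,0,-0.5,0,255],[0,0,-1,0,255],[0,0,-1,0,255],[0,0,-1,0,255],[0,0,-1,0,255],[0,0,-1,0,255],[0,0,-0.5,0,255],[-0.64,-0.3,0,0,255]]]'

```text
t: 26.8
tcp_pos: [0.577, 0.0025, 0.1677]
orientation: [3.138, -0.002, 1.575]
contact_force: [0.1, 0.7, -1.3]
opening: 0.0454
finger_force: 32.7
```

Emit:
play_rows --plan '[[[-1,-0.45,0,0,255],[-1,-0.45,0,0,255],[-1,-0.45,0,0,255],[-1,-0.45,0,0,255],[-1,-0.45,0,0,255],[-1,-0.45,0,0,255],[-1,-0.45,0,0,255],[-1,-0.45,0,0,255]]]'

```text
t: 27.6
tcp_pos: [0.4833, -0.2016, 0.1645]
orientation: [-3.139, -0.001, 1.57]
contact_force: [0.3, -0.3, -2.2]
opening: 0.0444
finger_force: 32.7
```

Emit:
play_rows --plan '[[[0,0,0,0,255],[0,0,0,0,255],[0,0,0,0,255],[0,0,0,0,255]]]'

```text
t: 28.0
tcp_pos: [0.4858, -0.199, 0.1655]
orientation: [-3.141, -0.001, 1.572]
contact_force: [0.5, -0.2, -0.9]
opening: 0.0448
finger_force: 32.7
```

```bash
python3 - <<'E'
from h import *
W=cam("wrist");A=cam("scene");B=cam("side");f=lambda p:np.round(p,4).tolist()
cv2.imwrite("pics/w2.png",W["img"][:,:,::-1]); print(readout.get_state()["tcp_pos"])
for n,C in (("w",W),("A",A),("B",B)):
    m=rect(C,.06,mask(C["img"],"brass")); m[:250]=0;m[350:]=0;m[:,:240]=0;m[:,355:]=0
    # dark top nearby: ring pixels only
    for b in blobs(cv2.dilate(m,np.ones((3,3))),60): print(n,b["area"],f(b["cen"]),f(b["mec"]),round(b["rad"],1))
E
```

```text
[ 0.48595109 -0.19928962  0.16568787]
w 5720 [0.4883, -0.2854] [0.487, -0.289] 58.1
A 1557 [0.4899, -0.3019] [0.4851, -0.3033] 43.0
A 84 [0.5463, -0.2491] [0.5455, -0.25] 6.7
B 3933 [0.5106, -0.3133] [0.5021, -0.3201] 63.0
B 157 [0.5455, -0.2515] [0.544, -0.2535] 10.4
```

View pics/w2.png

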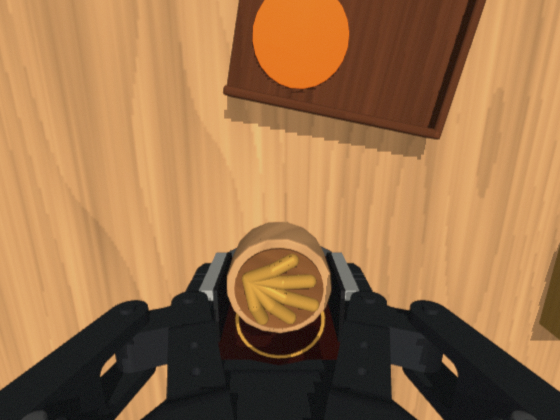

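The wrist view shows the block held between the fingers, with its top ellipse centred at about (279,286). The ring's lower arc has its lowest point at (280,356) and its sides at columns 236 and 324.

```bash
python3 - <<'E'
from h import *
W=cam("wrist");f=lambda p:np.round(p,4).tolist()
print("ring bottom",f(ray(W,280,355,.06)),"L",f(ray(W,236.5,325,.06)),"R",f(ray(W,323.5,325,.06)))
z=W["c"][2]-.1428+.021
print("block",f(ray(W,279,286,z)),"L",f(ray(W,228,286,z)),"R",f(ray(W,330,286,z)))
A=cam("scene");B=cam("side")
for n,C,c in (("A",A,(82,260)),("B",B,(414,174))):
    m=mask(C["img"],"brass");k=np.zeros_like(m);cv2.circle(k,c,33,255,-1)
    p=np.argwhere(m&k)[:,::-1]; q=np.array([ray(C,*a,.06)[:2] for a in p])
    d=np.hypot(*(q-[.486,-.304]).T); q=q[abs(d-.038)<.008]
    s=np.linalg.lstsq(np.c_[2*q,np.ones(len(q))],(q**2).sum(1),rcond=None)[0]
    print(n,len(q),f(s[:2]),np.sqrt(s[2]+s[:2]@s[:2]))
E
```

```text
ring bottom [0.4859, -0.3431, 0.06] L [0.4465, -0.3106, 0.06] R [0.5251, -0.3105, 0.06]
block [0.4847, -0.1982, 0.1867] L [0.463, -0.1982, 0.1867] R [0.5064, -0.1982, 0.1867]
A 309 [0.4849, -0.3031] 0.038537133359866034
B 221 [0.4869, -0.3069] 0.03863793078837401
```

Emit:
play_rows --plan '[[[-1,0,0,0,255],[-1,0,0,0,255],[-1,0,0,0,255],[-0.8,0,0,0,255],[-0.38,0,0,0,255],[0,0,0.5,0,255],[0,0,1,0,255],[0,0,1,0,255]]]'

```text
t: 29.1
tcp_pos: [0.4861, -0.3028, 0.1022]
orientation: [3.141, -0.001, 1.572]
contact_force: [-0.7, -0.1, -2.2]
opening: 0.0447
finger_force: 32.7
```

Emit:
play_rows --plan '[[[0,0,0.8,0,255],[0,0,0.4,0,255],[0,0,0.2,0,255],[0,0,0.1,0,255],[0,0,0,0,255],[0,0,0,0,255]]]'

```text
t: 29.7
tcp_pos: [0.4862, -0.3047, 0.0666]
orientation: [3.14, 0.001, 1.571]
contact_force: [0.1, 0.8, -2.0]
opening: 0.045
finger_force: 32.7
```

Emit:
play_rows --plan '[[[0,0,0.06,0,255],[0,0,0.06,0,255],[0,0,0,0,255],[0,0,0,0,255]]]'

```text
t: 30.1
tcp_pos: [0.4861, -0.3048, 0.064]
orientation: [3.14, 0.001, 1.571]
contact_force: [-2.0, 0.8, 7.1]
opening: 0.0448
finger_force: 33.6
```

Emit:
play_rows --plan '[[[0,0,0,0,0],[0,0,0,0,0],[0,0,0,0,0],[0,0,0,0,0],[0,0,-0.36,0,0],[0,0,-1,0,0],[0,0,-1,0,0],[0,0,-1,0,0]]]'

```text
t: 30.9
tcp_pos: [0.4857, -0.3044, 0.1482]
orientation: [-3.142, -0.0, 1.571]
contact_force: [-0.0, -0.5, -0.3]
opening: 0.0857
finger_force: 0.0
```

Emit:
play_rows --plan '[[[0,0,-1,0,0],[0,0,-1,0,0],[1,0,-1,0,0],[1,0,0,0,0],[1,0,0,0,0],[0,0,0,0,0],[0,0,0,0,0]]]'

```text
t: 31.6
tcp_pos: [0.4858, -0.2293, 0.2225]
orientation: [3.141, 0.001, 1.572]
contact_force: [-0.6, -0.8, -0.3]
opening: 0.0851
finger_force: 0.0
```

```bash
python3 - <<'E'
from h import *
W=cam("wrist");A=cam("scene");B=cam("side")
v=np.zeros((420,1120,3),np.uint8);v[:,:560]=W["img"];v[:,560:]=A["img"]
cv2.imwrite("pics/w3.png",cv2.resize(v,(800,300))[:,:,::-1])
for n,C in (("blue",.104),("orange",.109),("green",.098)):
    m=cv2.bitwise_and(rect(A,C,mask(A["img"],n)),rect(B,C,mask(B["img"],n)))
    for b in blobs(m,300):
        if b["mec"][1]>.22: print(n,b["area"],np.round(b["cen"],4),np.round(b["mec"],4),b["rad"])
E
```

```text
blue 2157 [0.4951 0.2902] [0.4951 0.2909] 27.625207901000977
green 2210 [0.5796 0.3382] [0.5776 0.3393] 29.544525146484375
```

View pics/w3.png

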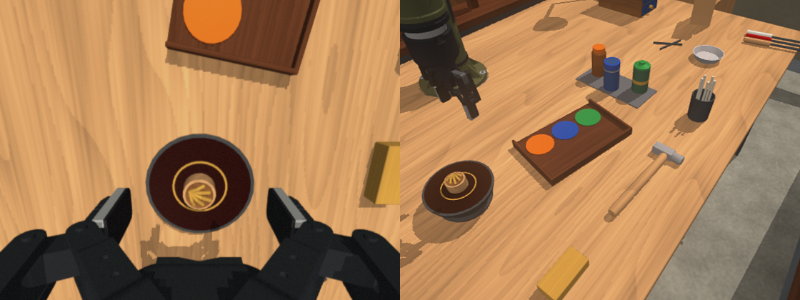

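The block sits in the ring, with the ring centred at (200,186) and the block at (200,190) in the left panel. The containers all stand on the mat. Now I return the orange jar.

Emit:
play_rows --plan '[[[0.62,0,0,0,0],[1,0,0,0,0],[1,0,0,0,0],[1,0,0,0,0],[1,0,0,0,0],[1,0,0,0,0],[1,-0.2,0,0,0],[1,-0.2,0,0,0]]]'

```text
t: 32.55
tcp_pos: [0.4753, -0.0373, 0.2217]
orientation: [-3.141, -0.0, 1.571]
contact_force: [1.1, 0.1, 0.6]
opening: 0.0855
finger_force: 0.0
```

Emit:
play_rows --plan '[[[1,-0.2,0,0,0],[1,-0.2,0,0,0],[1,-0.2,0,0,0],[1,-0.2,0,0,0],[1,-0.2,0,0,0],[1,-0.2,0,0,0],[1,-0.2,0,0,0],[1,-0.2,0,0,0]]]'

```text
t: 33.35
tcp_pos: [0.4349, 0.1624, 0.2218]
orientation: [-3.141, -0.0, 1.571]
contact_force: [-0.1, 0.1, -0.2]
opening: 0.0855
finger_force: 0.0
```

Emit:
play_rows --plan '[[[1,-0.2,0,0,0],[1,-0.2,0,0,0],[1,-0.2,0,0,0],[1,-0.2,0,0,0],[1,-0.2,0,0,0],[1,-0.03,0,0,0],[1,0,0,0,0],[0,0,0,0,0]]]'

```text
t: 34.15
tcp_pos: [0.4083, 0.34, 0.2217]
orientation: [-3.141, -0.003, 1.575]
contact_force: [-0.9, -0.8, -0.9]
opening: 0.0856
finger_force: 0.0
```

Emit:
play_rows --plan '[[[0,0,0,0,0],[0,0,0,0,0]]]'

```text
t: 34.35
tcp_pos: [0.4099, 0.335, 0.2216]
orientation: [-3.141, 0.001, 1.57]
contact_force: [0.3, 0.2, -0.2]
opening: 0.0853
finger_force: 0.0
```

Emit:
play_rows --plan '[[[0,0,1,0,0],[0,0,1,0,0],[0,0,1,0,0],[0,0,1,0,0],[0,0,1,0,0],[0,0,1,0,0],[0,0,0.56,0,0],[0,0,0.2,0,0]]]'

```text
t: 35.15
tcp_pos: [0.4097, 0.3342, 0.0515]
orientation: [-3.14, 0.002, 1.569]
contact_force: [0.3, 0.7, 1.6]
opening: 0.0854
finger_force: 0.0
```

Emit:
play_rows --plan '[[[0,0,0,0,255],[0,0,0,0,255],[0,0,0,0,255],[0,0,0,0,255],[0,0,0,0,255],[0,0,0,0,255],[0,0,0,0,255]]]'

```text
t: 35.85
tcp_pos: [0.4103, 0.3363, 0.0538]
orientation: [3.14, -0.001, 1.571]
contact_force: [-1.4, -1.3, 6.6]
opening: 0.0515
finger_force: 31.4
```

Emit:
play_rows --plan '[[[0,0,-0.4,0,255],[0,0,-1,0,255],[0,0,-1,0,255],[0,0,-1,0,255],[0,0,-1,0,255],[0,0,-1,0,255],[0,0,-1,0,255],[-0.58,0,-0.36,0,255]]]'

```text
t: 36.65
tcp_pos: [0.4101, 0.3236, 0.2245]
orientation: [3.139, -0.004, 1.573]
contact_force: [-0.0, 0.6, -3.7]
opening: 0.0511
finger_force: 32.7
```

Emit:
play_rows --plan '[[[-1,0.3,0,0,255],[-1,0.3,0,0,255],[-1,0.3,0,0,255],[-1,0.3,0,0,255],[-1,0.3,0,0,255],[-1,0.3,0,0,255],[-1,0.3,0,0,255],[-1,0.3,0,0,255]]]'

```text
t: 37.45
tcp_pos: [0.4691, 0.119, 0.2212]
orientation: [-3.14, 0.001, 1.57]
contact_force: [0.9, 0.6, -3.4]
opening: 0.0511
finger_force: 32.7
```

Emit:
play_rows --plan '[[[-1,0.3,0,0,255],[-1,0.3,0,0,255],[-1,0.3,0,0,255],[-1,0.3,0,0,255],[-1,0.08,0,0,255],[-1,0,0,0,255],[-1,0,0,0,255],[-0.5,0,0,0,255]]]'

```text
t: 38.25
tcp_pos: [0.5004, -0.0695, 0.221]
orientation: [-3.139, 0.001, 1.567]
contact_force: [0.0, -0.9, -3.9]
opening: 0.0512
finger_force: 32.7
```

Emit:
play_rows --plan '[[[0,0,0,0,255],[0,0,1,0,255],[0,0,1,0,255],[0,0,1,0,255],[0,0,1,0,255],[0,0,1,0,255],[0,0,0.6,0,255],[0,0,0,0,255]]]'

```text
t: 39.05
tcp_pos: [0.5004, -0.0644, 0.08]
orientation: [-3.137, -0.001, 1.573]
contact_force: [-0.6, 0.5, -3.6]
opening: 0.0513
finger_force: 32.7
```

Emit:
play_rows --plan '[[[0,0,0.4,0,255],[0,0,0.16,0,255],[0,0,0,0,255],[0,0,0,0,255],[0,0,0,0,255]]]'

```text
t: 39.55
tcp_pos: [0.5023, -0.0661, 0.0683]
orientation: [3.141, 0.0, 1.571]
contact_force: [0.1, 0.1, -3.6]
opening: 0.0512
finger_force: 32.7
```

Emit:
play_rows --plan '[[[0,0,0.08,0,255],[0,0,0.08,0,255],[0,0,0.04,0,255],[0,0,0,0,255]]]'

```text
t: 39.95
tcp_pos: [0.5022, -0.0662, 0.0647]
orientation: [3.14, 0.001, 1.571]
contact_force: [-6.8, -0.2, 21.5]
opening: 0.0514
finger_force: 34.5
```

Emit:
play_rows --plan '[[[0,0,-0.04,0,255],[0,0,0,0,0],[0,0,0,0,0],[0,0,0,0,0],[0,0,0,0,0],[0,0,-0.32,0,0],[0,0,-1,0,0],[0,0,-1,0,0]]]'

```text
t: 40.75
tcp_pos: [0.5016, -0.0658, 0.1225]
orientation: [-3.14, -0.0, 1.571]
contact_force: [0.5, -0.7, 0.6]
opening: 0.0853
finger_force: 0.0
```

Emit:
play_rows --plan '[[[0,0,-1,0,0],[0,0,-1,0,0],[0,0,-1,0,0],[0.24,0,-1,0,0],[1,-0.1,0,0,0],[1,-0.1,0,0,0],[1,-0.06,0,0,0],[1,0,0,0,0]]]'

```text
t: 41.55
tcp_pos: [0.4951, 0.0409, 0.2224]
orientation: [3.141, 0.0, 1.571]
contact_force: [-0.0, 0.7, 0.2]
opening: 0.0855
finger_force: 0.0
```

Emit:
play_rows --plan '[[[1,0,0,0,0],[1,0,0,0,0],[1,0,0,0,0],[1,0,0,0,0],[1,0,0,0,0],[1,0,0,0,0],[1,0,0,0,0],[1,0,0,0,0]]]'

```text
t: 42.35
tcp_pos: [0.4953, 0.241, 0.2223]
orientation: [3.141, -0.0, 1.571]
contact_force: [0.1, -0.1, -0.4]
opening: 0.0854
finger_force: 0.0
```

Emit:
play_rows --plan '[[[1,0,0,0,0],[1,0,0,0,0],[0,0,0,0,0],[0,0,0,0,0],[0,0,0,0,0]]]'

```text
t: 42.85
tcp_pos: [0.4957, 0.2888, 0.2219]
orientation: [-3.142, 0.001, 1.57]
contact_force: [0.1, 0.6, 0.1]
opening: 0.0854
finger_force: 0.0
```

Emit:
play_rows --plan '[[[0,0,1,0,0],[0,0,1,0,0],[0,0,1,0,0],[0,0,1,0,0],[0,0,1,0,0],[0,0,1,0,0],[0,0,0.4,0,0],[0,0,0,0,0]]]'

```text
t: 43.65
tcp_pos: [0.4952, 0.2886, 0.0608]
orientation: [-3.14, 0.002, 1.57]
contact_force: [-0.3, 0.2, 0.7]
opening: 0.0849
finger_force: 0.0
```

Emit:
play_rows --plan '[[[0,0,0,0,255],[0,0,0,0,255],[0,0,0,0,255],[0,0,0,0,255],[0,0,0,0,255],[0,0,0,0,255],[0,0,0,0,255]]]'

```text
t: 44.35
tcp_pos: [0.4962, 0.2904, 0.0632]
orientation: [3.139, -0.001, 1.571]
contact_force: [-0.4, -0.8, 6.5]
opening: 0.0544
finger_force: 31.1
```

Emit:
play_rows --plan '[[[0,0,-0.4,0,255],[0,0,-1,0,255],[0,0,-1,0,255],[0,0,-1,0,255],[0,0,-1,0,255],[0,0,-1,0,255],[0,0,-1,0,255],[-0.5,0,0,0,255]]]'

```text
t: 45.15
tcp_pos: [0.4961, 0.2802, 0.2256]
orientation: [3.136, -0.005, 1.573]
contact_force: [0.1, -0.3, -1.6]
opening: 0.0543
finger_force: 32.7
```

Emit:
play_rows --plan '[[[-1,0.1,0,0,255],[-1,0.1,0,0,255],[-1,0.1,0,0,255],[-1,0.1,0,0,255],[-1,0.1,0,0,255],[-1,0.1,0,0,255],[-1,0.1,0,0,255],[-1,0.1,0,0,255]]]'

```text
t: 45.95
tcp_pos: [0.5144, 0.0753, 0.2209]
orientation: [-3.14, 0.001, 1.57]
contact_force: [-0.4, -0.1, -2.1]
opening: 0.0543
finger_force: 32.7
```

Emit:
play_rows --plan '[[[-1,0.1,0,0,255],[-1,0.04,0,0,255],[-0.3,0,0,0,255],[0,0,0,0,255],[0,0,0,0,255],[0,0,0,0,255]]]'

```text
t: 46.55
tcp_pos: [0.5188, 0.0214, 0.2217]
orientation: [-3.141, -0.001, 1.573]
contact_force: [0.7, -0.1, -1.7]
opening: 0.0543
finger_force: 32.7
```

Emit:
play_rows --plan '[[[0,0,1,0,255],[0,0,1,0,255],[0,0,1,0,255],[0,0,1,0,255],[0,0,1,0,255],[0,0,0.5,0,255],[0,0,0.25,0,255],[0,0,0,0,255]]]'

```text
t: 47.35
tcp_pos: [0.519, 0.0205, 0.0778]
orientation: [-3.141, -0.0, 1.572]
contact_force: [0.3, 0.2, -2.7]
opening: 0.0541
finger_force: 32.6
```

Emit:
play_rows --plan '[[[0,0,0.1,0,255],[0,0,0.05,0,255],[0,0,0,0,255],[0,0,0,0,255]]]'

```text
t: 47.75
tcp_pos: [0.5193, 0.0199, 0.0747]
orientation: [3.141, 0.0, 1.571]
contact_force: [-0.1, -0.0, -2.8]
opening: 0.0544
finger_force: 32.6
```

Emit:
play_rows --plan '[[[0,0,0.05,0,255],[0,0,0.03,0,255],[0,0,0,0,255],[0,0,0,0,0],[0,0,0,0,0],[0,0,0,0,0],[0,0,0,0,0],[0,0,-0.48,0,0]]]'

```text
t: 48.55
tcp_pos: [0.518, 0.0199, 0.0834]
orientation: [-3.139, 0.0, 1.571]
contact_force: [-0.9, -0.2, 0.3]
opening: 0.0855
finger_force: 0.0
```

Emit:
play_rows --plan '[[[0,0,-1,0,0],[0,0,-1,0,0],[0,0,-1,0,0],[0,0,-1,0,0],[0,0,-1,0,0],[0.64,0.2,-0.5,0,0],[1,0.2,0,0,0],[1,0.2,0,0,0]]]'

```text
t: 49.35
tcp_pos: [0.5343, 0.0865, 0.2234]
orientation: [3.14, -0.0, 1.57]
contact_force: [0.1, -0.1, -0.5]
opening: 0.0853
finger_force: 0.0
```

Emit:
play_rows --plan '[[[1,0.2,0,0,0],[1,0.2,0,0,0],[1,0.2,0,0,0],[1,0.2,0,0,0],[1,0.2,0,0,0],[1,0.2,0,0,0],[1,0.2,0,0,0],[1,0.2,0,0,0]]]'

```text
t: 50.15
tcp_pos: [0.5739, 0.287, 0.2226]
orientation: [3.142, -0.0, 1.571]
contact_force: [1.4, -0.8, -0.1]
opening: 0.0852
finger_force: 0.0
```

Emit:
play_rows --plan '[[[1,0.2,0,0,0],[1,0.16,0,0,0],[0,0,0,0,0],[0,0,0,0,0],[0,0,0,0,0]]]'

```text
t: 50.65
tcp_pos: [0.5832, 0.3345, 0.2221]
orientation: [3.141, 0.001, 1.57]
contact_force: [-0.7, -0.1, -0.1]
opening: 0.0853
finger_force: 0.0
```

Emit:
play_rows --plan '[[[0,0,1,0,0],[0,0,1,0,0],[0,0,1,0,0],[0,0,1,0,0],[0,0,1,0,0],[0,0,1,0,0],[0,0,0.4,0,0],[0,0,0,0,0]]]'

```text
t: 51.45
tcp_pos: [0.5827, 0.3344, 0.0607]
orientation: [-3.14, 0.002, 1.57]
contact_force: [0.0, 0.2, 0.1]
opening: 0.0855
finger_force: 0.0
```

Emit:
play_rows --plan '[[[0,0,0,0,255],[0,0,0,0,255],[0,0,0,0,255],[0,0,0,0,255],[0,0,0,0,255],[0,0,0,0,255],[0,0,0,0,255]]]'

```text
t: 52.15
tcp_pos: [0.5835, 0.3366, 0.0636]
orientation: [3.14, -0.001, 1.571]
contact_force: [-2.2, -0.6, 6.7]
opening: 0.0553
finger_force: 31.2
```

Emit:
play_rows --plan '[[[0,0,-0.4,0,255],[0,0,-1,0,255],[0,0,-1,0,255],[0,0,-1,0,255],[0,0,-1,0,255],[0,0,-1,0,255],[0,0,-1,0,255],[-0.5,-0.08,0,0,255]]]'

```text
t: 52.95
tcp_pos: [0.5817, 0.3264, 0.2262]
orientation: [3.136, -0.005, 1.573]
contact_force: [-0.9, 1.4, -1.9]
opening: 0.0556
finger_force: 32.6
```

Emit:
play_rows --plan '[[[-1,-0.2,0,0,255],[-1,-0.2,0,0,255],[-1,-0.2,0,0,255],[-1,-0.2,0,0,255],[-1,-0.2,0,0,255],[-1,-0.2,0,0,255],[-1,-0.2,0,0,255],[-1,-0.2,0,0,255]]]'

```text
t: 53.75
tcp_pos: [0.5399, 0.1214, 0.2211]
orientation: [-3.14, 0.001, 1.57]
contact_force: [0.7, -0.8, -1.5]
opening: 0.0551
finger_force: 32.5
```

Emit:
play_rows --plan '[[[-0.68,-0.2,0,0,255],[0,0,0,0,255],[0,0,0,0,255],[0,0,0,0,255]]]'

```text
t: 54.15
tcp_pos: [0.5358, 0.1072, 0.2216]
orientation: [-3.141, -0.001, 1.572]
contact_force: [0.2, 1.0, -1.9]
opening: 0.0554
finger_force: 32.6
```

Emit:
play_rows --plan '[[[0,0,1,0,255],[0,0,1,0,255],[0,0,1,0,255],[0,0,1,0,255],[0,0,1,0,255],[0,0,0.5,0,255],[0,0,0.3,0,255],[0,0,0,0,255]]]'

```text
t: 54.95
tcp_pos: [0.5358, 0.1069, 0.0763]
orientation: [-3.141, -0.0, 1.572]
contact_force: [0.2, 0.3, -2.6]
opening: 0.0551
finger_force: 32.6
```

Emit:
play_rows --plan '[[[0,0,0.1,0,255],[0,0,0.05,0,255],[0,0,0,0,255],[0,0,0,0,255]]]'

```text
t: 55.35
tcp_pos: [0.5367, 0.1069, 0.0745]
orientation: [3.139, -0.001, 1.571]
contact_force: [-2.1, -0.4, 6.6]
opening: 0.0555
finger_force: 33.0
```

Contact is made, so I release, lift, back off toward the robot's right and look.

Emit:
play_rows --plan '[[[0,0,0,0,0],[0,0,0,0,0],[0,0,0,0,0],[0,0,0,0,0],[0,0,-0.5,0,0],[0,0,-1,0,0],[0,0,-1,0,0],[0,0,-1,0,0]]]'

```text
t: 56.15
tcp_pos: [0.5359, 0.1066, 0.1623]
orientation: [3.141, -0.0, 1.571]
contact_force: [0.7, 0.6, -0.5]
opening: 0.0854
finger_force: 0.0
```

Emit:
play_rows --plan '[[[0,0,-1,0,0],[0,0,-1,0,0],[-1,0,-1,0,0],[-1,0,-1,0,0],[-1,0,0,0,0],[-1,0,0,0,0],[-1,0,0,0,0],[0,0,0,0,0]]]'

```text
t: 56.95
tcp_pos: [0.5357, -0.0228, 0.2613]
orientation: [3.141, 0.002, 1.565]
contact_force: [-0.4, 0.3, -0.4]
opening: 0.0854
finger_force: 0.0
```

```bash
python3 - <<'E'
from h import *
W=cam("wrist");A=cam("scene");B=cam("side")
v=np.zeros((420,1120,3),np.uint8);v[:,:560]=W["img"];v[:,560:]=A["img"]
cv2.imwrite("pics/w4.png",cv2.resize(v,(800,300))[:,:,::-1])
for n,z in (("blue",.115),("orange",.12),("green",.109)):
    m=cv2.bitwise_and(rect(A,z,mask(A["img"],n)),cv2.bitwise_and(rect(W,z,mask(W["img"],n)),rect(B,z,mask(B["img"],n))))
    for b in blobs(m,300): print(n,b["area"],np.round(b["cen"],4),np.round(b["mec"],4),round(b["rad"],1))
E
```

```text
blue 1910 [0.5195 0.0195] [0.5181 0.0203] 27.2
green 2293 [0.5335 0.1085] [0.5335 0.1085] 28.4
```

View pics/w4.png

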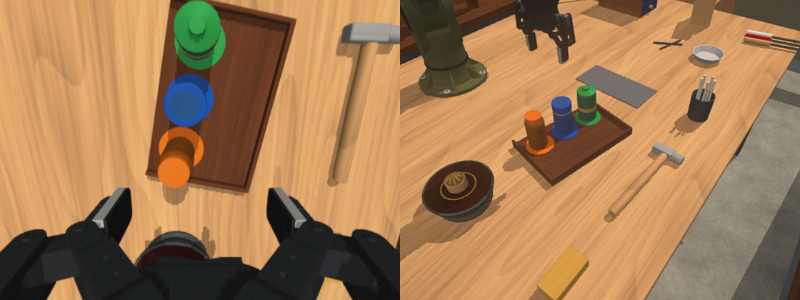

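The containers stand on their own pads, with blue and green within about 3 mm of centre. The orange cap at (173,172) agrees with its pad centre, the leaf is in the ring and the hammer is untouched. Handing in.

```bash
python3 -c "
from station import workorder
print(workorder.sign_off())"
```

```text
the job is handed in; nothing more can be done
None
```

I handed the job in at about 57 s: the leaf block stands in the brass ring, each container is on the pad of its own colour, and the hammer wasn't touched. The sign-off gave no verdict. Blue and green measured within about 3 mm of their pad centres in the last pictures; I checked the orange jar and the leaf block by eye only.

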